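Set the type-height gauge to the red mark and lock it

ROBOT

A 6-joint arm with a two-finger parallel gripper is mounted at the origin on the work surface. World frame = base frame: x ahead of the robot, y to its left, z up, the work surface at z = 0. Lengths are in m, angles in rad, forces in N, time in s.
With the tool pointing down it reaches from about 0.3 to 0.875 m from the base axis. Payload 6.4 kg.
Tool frame: the origin (TCP) lies midway between the tips of the shut fingers; the grasp point (between the pads) lies 19 mm behind it; z points along the fingers, y is the line along which they close (so a half turn about z gives the same grasp; the last joint's range is limited). The gripper opens to 85 mm and grips with 20 to 120 N. Pads are 22 mm wide; open, the fingers measure 114 mm over their backs; the gripper's body (76 mm by 85 mm) begins 54 mm behind the grasp point. The pads swing forward as they close: fully open they stand 13 mm farther back than shut.
Start: joints at [-1.417, 0.181, 1.607, -0, 1.354, -0.206], TCP at [0.202, -0.538, 0.231] pointing down, gripper open.
Joint ranges: [-2.99, 2.99], [-0.89, 2.07], [0.3, 2.58], [-1.14, 4.28], [0, 2.63], [-3.12, 3.12]. Speed limits (rad/s): [2.57, 2.57, 3.01, 3.14, 3.14, 3.14].

INTERFACE

Orientations are given as a unit quaternion [w, x, y, z].
In Python, from bench import status, camera, ctrl gives the robot as it stands. The module is installed in compiled form; this text tells all that it offers.
- The arm moves only by the shell command python3 -m handwheel 'ROWS'. ROWS is JSON, a list that holds one entry, the list of rows, each a list of 7 numbers: the opening, from -1 (shut) to 1 (fully open), then the shift along the tool's x, y, z in cm, then the turn, a rotation vector about the tool's x, y, z in degrees. A call has 1 to 10 rows; each row is the pose to reach, as a shift and turn from the pose commanded when the call began, along the tool's axes at that moment; what a row does not reach only later rows make up. A row lasts 1/8 s, in which the tool goes at most 62.5 mm and 10.7 degrees, less where a joint would pass 70% of its speed; a pose out of reach is approached as far as the arm can. A call with a gripper value outside its range is refused whole. The fingers move at their own pace and stop on an object; the grip force is fixed at half the most. Time passes only in rows, so rows that repeat a pose let the fingers close. It gives the time, the measured TCP pose, the force, the opening and the grip force at its end, in the units of the state.
- status.get_obs(): the state, without advancing time (a new reading comes with each control period).
- camera(name): name is "side" or "top"; returns a dict with "frame" (400x640x3 uint8, blue, green, red), "depth" (400x640 float32, m along the optical axis (not along the pixel's ray), 0 where there is no reading), "fx", "fy", "cx", "cy" (pixels), "extrinsics" (4x4, takes a point from camera to world coordinates). Camera axes: x right, y down, z forward; pixel columns grow to the right and rows downward; lengths in m; the calibration is good to about 2 mm. A picture is of the moment at which its call begins.
- ctrl.hand_in(): hands the job in; it is judged then, once.
The state is a dict: "time_s": time; "q": joint angles; "dq": joint speeds; "joint_efforts": joint torques, N m; "eef_pos": TCP position; "eef_rot": TCP orientation; "wrist_force": force on the tool from outside, world axes, zero at the start; "torque": the same for the moment, N m; "opening": opening from 0.0 (shut) to 1.0 (fully open); "grasp_force": force on a finger pad.
Only numpy, scipy, OpenCV 4.12 (cv2) and the standard library are available. Lean on these libraries where they do the work, as an engineer would, in place of code of your own. Each camera call takes 0.05 s, during which the arm holds its last target. There are 200 camera calls.

TASK

On the round type-height gauge, push the lever round by its white paddle until the pointer stands over the red stud, then press the black lock button fully down and let it come up. Only push with the fingers: do not grip the paddle, and do not press the button before the pointer is at the red stud. Leave the metal type standing on the gauge and everything else on the table where it is.

Things in the scene. Friction and masses are not known exactly. Their poses are not given: they have to be found in the camera images.
- gauge: The type-height gauge, screwed to the table: a dark steel disc 280 mm in diameter and 12 mm thick, with a fixed grey column (72 mm diameter, steel anvil on top at 48 mm above the table) in its middle, on which one metal type stands. Origin: centre of the disc's underside, on the table and on the axis of the setting ring. z is up, x points to the middle of the scale (the white ticks); the lock button lies on the -x side.
- setting_ring (a joint): Angle of the brass setting ring (outer radius about 58 mm, from 14 to 32 mm above the table) that turns round the column, in rad, counter-clockwise positive from above. 0: the lever points along the gauge's x; stops at -1.1 and +1.1. It turns stiffly (about 3 N at the paddle) and stays where it is left. It carries a lever: an aluminium bar (12 mm wide, its top 30 mm above the table) with an upright white paddle on it, and beyond the paddle a thin white pointer.
- paddle_mid (a point): Centre of the white upright paddle on the lever, 85 mm from the ring's axis, 53 mm above the table. The paddle measures 24 mm along the lever (radially), 14 mm across it, and reaches from 30 to 76 mm above the table. Local x points outward along the lever, z up. Push on one of its two broad sides; the white paddle counts as gripped if the fingers press on both at once.
- pointer (a point): Tip of the thin (3 mm) white pointer at the lever's end, 125 mm from the ring's axis, 23 mm above the table; it sweeps 7 mm above the coloured studs.
- lock_base: Aluminium housing of the lock button, on the disc 85 mm from the ring's axis, on the side away from the scale; origin at its underside, 12 mm above the table.
- lock (a joint): Travel of the black lock button, in m: 0 released, 0.006 fully down; springs back when let go. Fully down takes about 5 N.
- lock_top (a point): Centre of the top face of the black round lock button (28 mm diameter); it is pressed straight down.
- sort_mid (a point): Centre of the metal type (14 x 14 x 24 mm) that stands loose on the anvil in the middle of the gauge, its top 72 mm above the table. Bystander: not to be touched.
- red_stud: Red stud: a fixed round disc 16 mm in diameter and 4 mm high on the gauge's disc, 125 mm from the ring's axis, the mark to set. The four studs change places between runs. Origin: centre of its underside, 12 mm above the table.
- yellow_stud: Yellow stud: a fixed round disc 16 mm in diameter and 4 mm high on the gauge's disc, 125 mm from the ring's axis, one of the other marks. The four studs change places between runs. Origin: centre of its underside, 12 mm above the table.
- green_stud: Green stud: a fixed round disc 16 mm in diameter and 4 mm high on the gauge's disc, 125 mm from the ring's axis, one of the other marks. The four studs change places between runs. Origin: centre of its underside, 12 mm above the table.
- blue_stud: Blue stud: a fixed round disc 16 mm in diameter and 4 mm high on the gauge's disc, 125 mm from the ring's axis, one of the other marks. The four studs change places between runs. Origin: centre of its underside, 12 mm above the table.
- ink_tin_mid (a point): Bystander: a closed round ink tin with a paper label, 80 mm diameter, 50 mm tall. The point is its middle.
- furniture_mid (a point): Bystander: a pale wooden spacing block, 120 x 25 x 22 mm, lying flat. The point is its middle.
- composing_stick_mid (a point): Bystander: a steel composing stick, 200 x 50 x 24 mm, lying flat with type in it. The point is its middle.
- brayer_mid (a point): Bystander: a hand ink roller lying on the table: black rubber roller 36 mm diameter, 90 mm long, wooden handle. The point is its middle.
- wash_bottle_mid (a point): Bystander: a closed bottle with white cap, 60 mm diameter, 110 mm tall. The point is its middle.

How it is judged:
By the outcome, as a careful person would: the job done as asked, in the order asked, and still so for the second after the job is handed in, with the robot touching nothing.
It also fails if it takes over 45 s, if anything falls off the work surface, if the arm or the gripper's body presses on something with over 40 N, if the wrist force passes 120 N, or if a joint passes its speed limit or range.

## Working session

There is one attempt and no reset: what is moved stays moved. The work goes in short steps, Python scripts to look and compute and a shell command to move; the robot and the scene stay as the last step left them, time stands still between calls to the robot, and variables do not carry over. Pictures are saved under pics/ and viewed, at most 13 in all, crops included, and the job is handed in when it is done.

```bash
mkdir -p pics
python3 - <<'E'
from bench import status,camera
import cv2
o=status.get_obs();print(o['time_s'],o['eef_pos'],o['eef_rot'],o['opening'])
for n in("top","side"):
    c=camera(n);cv2.imwrite(f"pics/{n}0.png",c["frame"]);print(n,c["fx"],c["cx"],c["cy"],c["extrinsics"].round(3).tolist())
E
```

```text
0.0 [ 0.20236043 -0.53764554  0.23040131] [-8.60161633e-04  9.83861354e-01  1.78930419e-01  2.20536972e-05] 0.997720429745449
top 463.8496176363029 315.4487195383972 196.95836781115574 [[0.008, -0.997, 0.073, 0.473], [-1.0, -0.008, 0.007, -0.042], [-0.006, -0.073, -0.997, 1.35], [0.0, 0.0, 0.0, 1.0]]
side 427.9818927081692 320.6678008399174 193.6866616238434 [[-0.757, -0.449, 0.475, -0.045], [-0.654, 0.53, -0.54, 0.603], [-0.009, -0.719, -0.695, 0.935], [0.0, 0.0, 0.0, 1.0]]
```

View pics/top0.png

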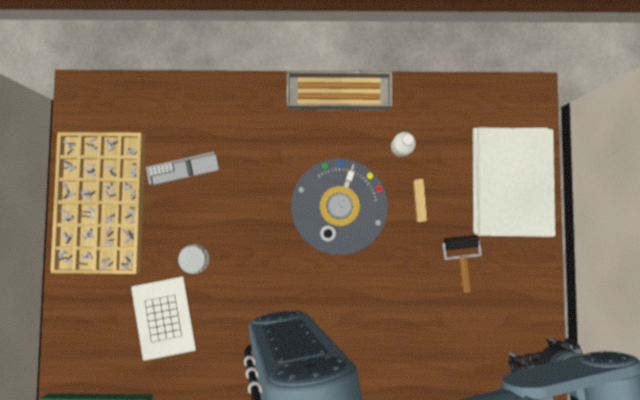

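View pics/side0.png

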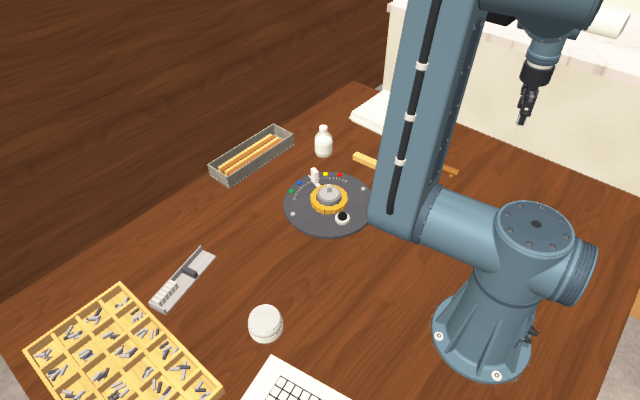

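The top view shows the gauge at about (340,206), the paddle at (350,176) and the red stud at (379,188). The lock button is at (328,233). The lever must turn clockwise, towards image right (-y), past the yellow stud.

```bash
cat > h.py <<'E'
from bench import status,camera
import cv2,numpy as np
def pt(c,u,v,z):
    E=c["extrinsics"];d=E[:3,:3]@[(u-c["cx"])/c["fx"],(v-c["cy"])/c["fy"],1];o=E[:3,3]
    return (o+d*(z-o[2])/d[2])
def cent(m,lo=3):
    n,l,s,ce=cv2.connectedComponentsWithStats(m.astype(np.uint8))
    return [(ce[i].round(1),int(s[i,4])) for i in range(1,n) if s[i,4]>=lo]
def measure(c,box=(285,395,150,262)):
    x0,x1,y0,y1=box
    f=c["frame"][y0:y1,x0:x1];h=cv2.cvtColor(f,cv2.COLOR_BGR2HSV);H,S,V=[h[...,i].astype(int) for i in range(3)]
    off=np.array([x0,y0]);out={}
    for n,m,z in [("red",((H<6)|(H>174))&(S>170)&(V>110),.016),("yellow",(H>25)&(H<34)&(S>150)&(V>120),.016),
      ("green",(H>45)&(H<85)&(S>100),.016),("blue",(H>98)&(H<125)&(S>140),.016),("brass",(H>14)&(H<26)&(S>120)&(V>100),.032),
      ("white",(S<40)&(V>185),.076),("black",(V<40),.04)]:
        out[n]=[((p+off).round(1).tolist(),a,pt(c,*(p+off),z).round(4).tolist()) for p,a in cent(m)]
    return out
E
python3 - <<'E'
from h import *
c=camera("top")
for k,v in measure(c).items(): print(k,v)
cv2.imwrite("pics/z1.png",cv2.resize(c["frame"][150:262,285:395],None,fx=5,fy=5,interpolation=cv2.INTER_CUBIC))
d=c["depth"]
for u,v in[(340,206),(350,176),(328,233),(328,229),(310,220)]:print(u,v,(c["extrinsics"]@np.array([(u-c["cx"])/c["fx"]*d[v,u],(v-c["cy"])/c["fy"]*d[v,u],d[v,u],1]))[:3].round(4))
f=c["frame"].astype(int)[140:270,280:400];m=((f.max(2)<110)&(f.max(2)-f.min(2)<30)).astype(np.uint8)
cs,_=cv2.findContours(m,cv2.RETR_EXTERNAL,cv2.CHAIN_APPROX_NONE);k=max(cs,key=cv2.contourArea)
e=cv2.fitEllipse(cv2.convexHull(k));print(e,pt(c,e[0][0]+280,e[0][1]+140,.012))
E
```

```text
red [([378.6, 188.4], 13, [0.5965, -0.2154, 0.016])]
yellow [([369.5, 175.3], 26, [0.6343, -0.1892, 0.016])]
green [([324.2, 165.3], 25, [0.6624, -0.0581, 0.016])]
blue [([340.0, 162.9], 20, [0.6698, -0.1038, 0.016])]
brass [([339.4, 205.9], 634, [0.5442, -0.1019, 0.032])]
white [([349.8, 175.4], 52, [0.6263, -0.1282, 0.076]), ([346.1, 184.1], 12, [0.6021, -0.1181, 0.076]), ([323.4, 228.8], 9, [0.4786, -0.0564, 0.076]), ([333.3, 233.0], 10, [0.4674, -0.0836, 0.076])]
black [([327.0, 234.8], 4, [0.462, -0.0671, 0.04])]
340 206 [ 0.5431 -0.1029  0.0465]
350 176 [ 0.6242 -0.1285  0.0797]
328 233 [ 0.4671 -0.07    0.0319]
328 229 [ 0.4784 -0.0699  0.035 ]
310 220 [ 0.5038 -0.0184  0.0138]
((59.00856399536133, 66.24626922607422), (96.54276275634766, 96.68565368652344), 138.17356872558594) [ 0.54423494 -0.10169388  0.012     ]
```

View pics/z1.png

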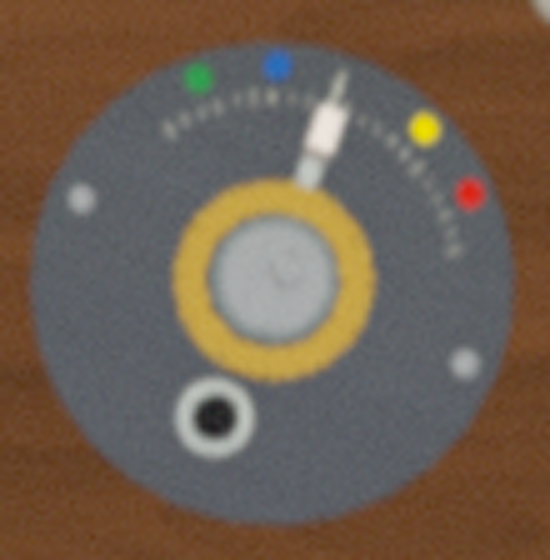

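The button axis gives gauge x ≈ -22.6°, the lever is at ≈ -17.7° and the red stud at ≈ -65.3° (world). So the lever needs about 47.6° clockwise. I'll use shut fingers with tool y radial, pushing with the 22 mm wide side (contact offset 18 mm).

```bash
cat >> h.py <<'E'
from scipy.spatial.transform import Rotation as R
C=np.array([.5442,-.1018])
def goto(xyz,yaw_y,o=None,r=None):
    "row for TCP xyz with tool y at yaw_y deg, tool pointing down; from pose o,r"
    if o is None:
        s=status.get_obs();o=s['eef_pos'];r=R.from_quat(np.roll(s['eef_rot'],-1))
    a=np.radians(yaw_y);y=np.array([np.cos(a),np.sin(a),0]);z=np.array([0,0,-1.]);T=R.from_matrix(np.c_[np.cross(y,z),y,z])
    return np.r_[r.inv().apply(np.array(xyz)-o)*100,(r.inv()*T).as_rotvec(degrees=True)].round(2).tolist()
def pusher(lev,off,z):
    a=np.radians(lev);return [*(C+.085*np.array([np.cos(a),np.sin(a)])+off*np.array([-np.sin(a),np.cos(a)])),z]
E
python3 -c "
from h import *
print(goto(pusher(-17.7,.045,.231),-17.7))"
```

```text
[56.8, -27.03, 0.01, -0.06, -0.05, -51.68]
```

```bash
python3 -m handwheel '[[[-1,5.7,-2.7,0,0,0,-5.2],[-1,11.4,-5.4,0,0,0,-10.4],[-1,17,-8.1,0,0,0,-15.5],[-1,22.7,-10.8,0,0,0,-20.7],[-1,28.4,-13.5,0,0,0,-25.9],[-1,34.1,-16.2,0,0,0,-31],[-1,39.8,-18.9,0,0,0,-36.2],[-1,45.4,-21.6,0,0,0,-41.4],[-1,51.1,-24.3,0,0,0,-46.5],[-1,56.8,-27,0,0,0,-51.7]]]'; python3 -c "
from h import *
print(goto(pusher(-17.7,.045,.231),-17.7));print(goto(pusher(-17.7,.045,.045),-17.7))"
```

```text
time_s: 1.4
eef_pos: [0.6374, -0.0866, 0.231]
eef_rot: [-0.0, 0.807, 0.591, -0.0]
wrist_force: [2.0, -0.2, 0.0]
opening: 0.003
grasp_force: 0.0
[0.21, 0.08, 0.0, -0.01, 0.01, 0.19]
[0.22, 0.09, 18.6, -0.01, 0.01, 0.19]
```

```bash
python3 -m handwheel '[[[-1,0,0,4,0,0,0],[-1,0,0,8,0,0,0],[-1,0,0,12,0,0,0],[-1,0,0,15,0,0,0],[-1,0,0,17,0,0,0],[-1,0,0,18.6,0,0,0],[-1,0,0,18.6,0,0,0]]]'
python3 - <<'E'
from h import *
print(status.get_obs()['eef_pos'])
c=camera("top");cv2.imwrite("pics/a_t.png",cv2.resize(c["frame"][140:270,270:420],None,fx=4,fy=4,interpolation=cv2.INTER_CUBIC))
c=camera("side");a=cv2.resize(c["frame"][120:260,250:400],None,fx=4,fy=4,interpolation=cv2.INTER_CUBIC)
cv2.imwrite("pics/a_s.png",a)
for l in(-17.7,-20,-30,-40,-50,-60,-65.3):
    off=.018 if l<-17.7 else .022
    print(l,goto(pusher(l,off,.045),l))
E
```

```text
time_s: 2.28
eef_pos: [0.6357, -0.0881, 0.0443]
eef_rot: [-0.001, 0.807, 0.59, -0.001]
wrist_force: [1.0, -0.2, 0.5]
opening: 0.004
grasp_force: 0.0
[ 0.63566777 -0.08814424  0.04427921]
-17.7 [-1.89, 0.06, 0.12, 0.08, -0.0, 0.01]
-20 [-2.63, 0.12, 0.12, 0.08, -0.0, 2.31]
-30 [-4.14, 0.24, 0.12, 0.08, -0.01, 12.31]
-40 [-5.65, 0.1, 0.12, 0.08, -0.02, 22.31]
-50 [-7.11, -0.3, 0.12, 0.08, -0.03, 32.31]
-60 [-8.48, -0.95, 0.12, 0.08, -0.03, 42.31]
-65.3 [-9.15, -1.38, 0.12, 0.08, -0.04, 47.61]
```

View pics/a_s.png

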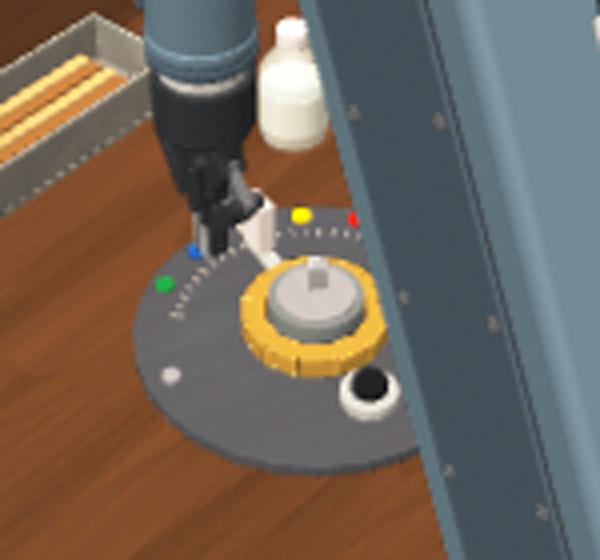

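The fingers stand beside the paddle on its blue-stud side (contact side at about (240,235) in the crop) and are clear of the type. I'll push to about -57°, then measure.

```bash
python3 -m handwheel '[[[-1,-1.9,0.06,0,0,0,0],[-1,-2.6,0.1,0,0,0,2.3],[-1,-3.4,0.2,0,0,0,7.3],[-1,-4.1,0.24,0,0,0,12.3],[-1,-4.9,0.2,0,0,0,17.3],[-1,-5.65,0.1,0,0,0,22.3],[-1,-6.4,-0.1,0,0,0,27.3],[-1,-7.1,-0.3,0,0,0,32.3],[-1,-7.8,-0.6,0,0,0,37.3],[-1,-7.8,-0.6,0,0,0,37.3]]]'
python3 - <<'E'
from h import *
o=status.get_obs();print(o['eef_pos'])
y=R.from_quat(np.roll(o['eef_rot'],-1)).as_matrix()[:,1];print("yaw",np.degrees(np.arctan2(y[1],y[0])))
c=camera("top")
for k,v in measure(c).items():
    if k in("white","red"):print(k,v)
a=cv2.resize(c["frame"][140:240,310:420],None,fx=5,fy=5,interpolation=cv2.INTER_CUBIC);b=camera("side")["frame"][140:240,270:380]
cv2.imwrite("pics/b.png",np.vstack([a[:300],cv2.resize(b,None,fx=5,fy=5,interpolation=cv2.INTER_CUBIC)[:300]]))
E
```

```text
time_s: 3.62
eef_pos: [0.607, -0.1619, 0.046]
eef_rot: [0.0, 0.954, 0.3, 0.0]
wrist_force: [0.3, -0.6, 0.8]
opening: 0.001
grasp_force: 0.0
[ 0.6069881  -0.16191357  0.04603065]
yaw -55.079632376239616
red []
white [([357.5, 193.4], 11, [0.5766, -0.1496, 0.076])]
```

View pics/b.png

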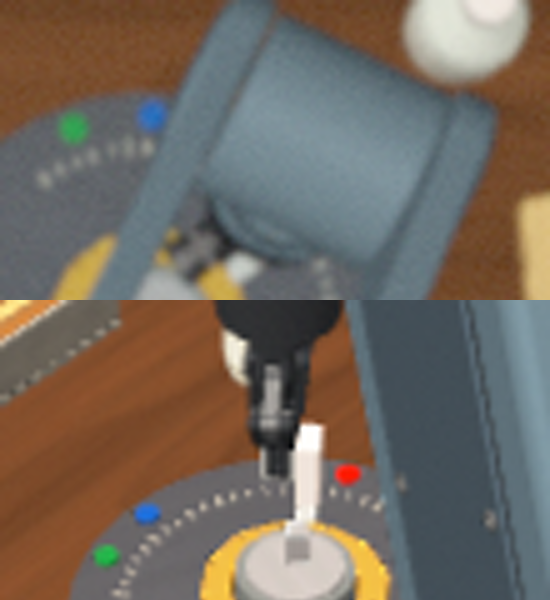

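The lower (side) half shows the paddle pushed near the red stud, with its top at about (332,167) px; red is at (340,175). The top view is blocked by the wrist. I'll compute the lever angle from these.

```bash
cat >> h.py <<'E'
def ang(p): return round(float(np.degrees(np.arctan2(p[1]-C[1],p[0]-C[0]))),1)
def sidelook(box=(270,380,140,240)):
    c=camera("side");x0,x1,y0,y1=box
    h=cv2.cvtColor(c["frame"][y0:y1,x0:x1],cv2.COLOR_BGR2HSV);H,S,V=[h[...,i].astype(int) for i in range(3)]
    for n,m,z in[("red",((H<6)|(H>174))&(S>150)&(V>110),.016),("white",(S<50)&(V>170),.053),("white76",(S<30)&(V>225),.076)]:
        for p,a in cent(m,8):
            q=pt(c,p[0]+x0,p[1]+y0,z);print(n,p+[x0,y0],a,q.round(4),"r",np.hypot(*(q[:2]-C)).round(4),"ang",ang(q))
E
python3 - <<'E'
from h import *
c=camera("top")
for u,v,z in[(359,193.6,.03),(357.5,193.4,.03)]:p=pt(c,u,v,z);print(p,ang(p))
sidelook()
c=camera("side")
p=pt(c,332.2,167.4,.076);print(p,ang(p),np.hypot(*(p[:2]-C)))
t=np.array([-np.sin(np.radians(-55.1)),np.cos(np.radians(-55.1))]);print("perp off",(np.array(status.get_obs()['eef_pos'][:2])-C)@t)
E
```

```text
[ 0.57984758 -0.15772964  0.03      ] -57.5
[ 0.58038598 -0.15345247  0.03      ] -55.0
red [339.1 174.4] 17 [ 0.5973 -0.2183  0.016 ] r 0.128 ang -65.5
white [316.6 150.5] 27 [ 0.7037 -0.23    0.053 ] r 0.2046 ang -38.8
white [329.3 187.6] 329 [ 0.5561 -0.1195  0.053 ] r 0.0214 ang -56.0
white [292.3 213.2] 12 [0.568  0.0296 0.053 ] r 0.1335 ang 79.7
white [341.4 219.5] 82 [ 0.4468 -0.0417  0.053 ] r 0.1145 ang 148.3
white76 [316.5 150. ] 8 [ 0.6862 -0.21    0.076 ] r 0.1785 ang -37.3
white76 [330.6 174.4] 83 [ 0.575 -0.148  0.076] r 0.0555 ang -56.3
white76 [341.5 219.2] 37 [ 0.4344 -0.0259  0.076 ] r 0.1335 ang 145.3
[ 0.59217735 -0.17621361  0.076     ] -57.2 0.08853932047175747
perp off 0.017576957310243765
```

```bash
python3 -c "
from h import *
for l in(-58,-61,-63):print(goto(pusher(l,.018,.046),l))
l=-63
print(goto(pusher(l,.045,.046),l))"
```

```text
[-0.39, 0.16, -0.08, -0.02, 0.01, 3.05]
[-0.84, 0.22, -0.08, -0.02, 0.02, 6.05]
[-1.14, 0.25, -0.08, -0.02, 0.02, 8.05]
[1.53, 0.63, -0.08, -0.02, 0.02, 8.05]
```

```bash
python3 -m handwheel '[[[-1,-0.4,0.16,0,0,0,3],[-1,-0.8,0.2,0,0,0,6],[-1,-1.15,0.25,0,0,0,8],[-1,-1.15,0.25,0,0,0,8],[-1,-1.15,0.25,0,0,0,8],[-1,1.5,0.6,0,0,0,8],[-1,2,0.6,-3,0,0,8],[-1,2,0.6,-8,0,0,8],[-1,2,0.6,-11,0,0,8],[-1,2,0.6,-11,0,0,8]]]'
python3 - <<'E'
from h import *
sidelook()
b=camera("side")["frame"][150:230,290:390]
a=camera("top")["frame"][140:240,310:420]
cv2.imwrite("pics/c.png",np.hstack([cv2.resize(a,(400,364),interpolation=cv2.INTER_CUBIC)[:360],cv2.resize(b,(400,320),interpolation=cv2.INTER_CUBIC)][:1]+[cv2.copyMakeBorder(cv2.resize(b,(400,320),interpolation=cv2.INTER_CUBIC),0,40,0,0,0)]))
E
```

```text
time_s: 5.12
eef_pos: [0.6286, -0.1554, 0.1588]
eef_rot: [0.002, 0.972, 0.234, 0.002]
wrist_force: [0.3, -0.5, -0.4]
opening: -0.004
grasp_force: 0.0
red [339.4 174.4] 15 [ 0.5965 -0.2189  0.016 ] r 0.1283 ang -65.9
white [323.6 148. ] 217 [ 0.6947 -0.2551  0.053 ] r 0.2148 ang -45.5
white [334.4 174.1] 102 [ 0.5835 -0.1768  0.053 ] r 0.0847 ang -62.4
white [328.5 192.8] 248 [ 0.5434 -0.1007  0.053 ] r 0.0014 ang 123.9
white [292.3 213.2] 12 [0.568  0.0296 0.053 ] r 0.1335 ang 79.7
white [341.4 219.6] 83 [ 0.4465 -0.0414  0.053 ] r 0.1149 ang 148.3
white76 [322.2 146.4] 107 [ 0.6844 -0.2362  0.076 ] r 0.1942 ang -43.8
white76 [334.  173.8] 75 [ 0.5689 -0.1568  0.076 ] r 0.0603 ang -65.8
white76 [341.7 219. ] 41 [ 0.4345 -0.0268  0.076 ] r 0.1329 ang 145.6
```

View pics/c.png

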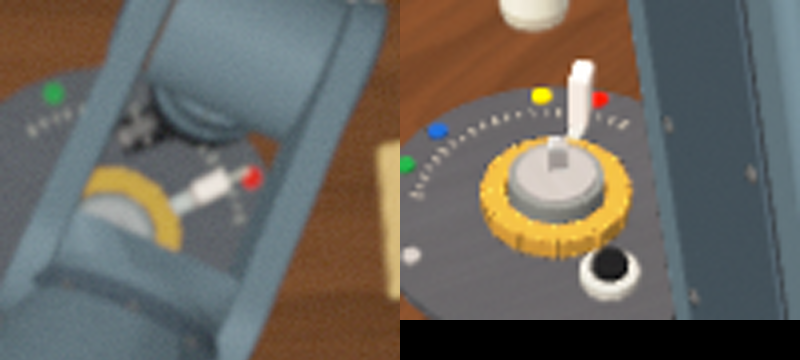

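The left (top) half, seen between the arm links, shows the pointer just short of the red stud (stud at crop (252,178)). Measure the residual from the top view.

Run:
```python
from h import *
c=camera("top");m=measure(c)
for k,z in(("red",.016),("white",.076)):
    for p,a,_ in m[k]:
        q=pt(c,*p,z);print(k,p,a,q.round(4),np.hypot(*(q[:2]-C)).round(4),ang(q))
for l in (-63,-64.5,-66):
  print(l,[goto(pusher(l,o,z),l) for o,z in((.045,.158),(.045,.046),(.018,.046))])
f=c["frame"][175:210,350:390];cv2.imwrite("pics/d.png",cv2.resize(f,None,fx=14,fy=14,interpolation=cv2.INTER_CUBIC))
```

```text
red [379.1, 188.6] 9 [ 0.5959 -0.2169  0.016 ] 0.1262 -65.8
white [365.8, 191.8] 71 [ 0.5812 -0.1724  0.076 ] 0.0797 -62.3
-63 [[-0.38, 0.16, -0.47, -0.14, 0.13, 0.02], [-0.36, 0.19, 10.73, -0.14, 0.13, 0.02], [-3.06, 0.19, 10.73, -0.14, 0.13, 0.02]]
-64.5 [[-0.61, 0.28, -0.47, -0.14, 0.13, 1.52], [-0.58, 0.3, 10.73, -0.14, 0.13, 1.52], [-3.28, 0.23, 10.73, -0.14, 0.13, 1.52]]
-66 [[-0.83, 0.39, -0.47, -0.13, 0.13, 3.02], [-0.81, 0.41, 10.73, -0.13, 0.13, 3.02], [-3.51, 0.27, 10.73, -0.13, 0.13, 3.02]]
```

View pics/d.png

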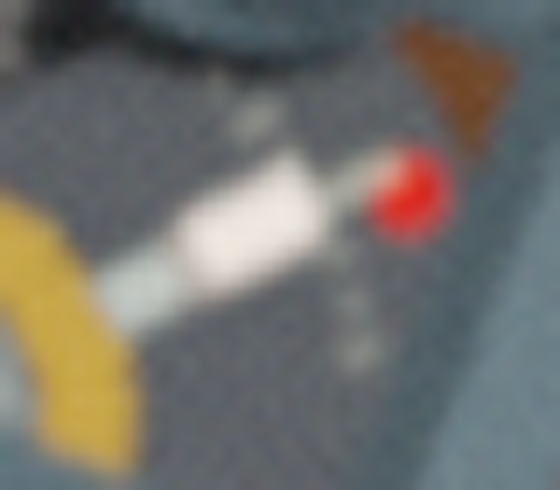

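The picture shows the pointer tip crossing the upper edge of the red stud, about 2.5–3° short. I'll push to tool angle -66°.

```bash
python3 -m handwheel '[[[-1,-0.2,0.4,4,0,0,3],[-1,-0.3,0.4,8,0,0,3],[-1,-0.6,0.4,10.7,0,0,3],[-1,-0.8,0.4,10.7,0,0,3],[-1,-2,0.4,10.7,0,0,3],[-1,-3,0.3,10.7,0,0,3],[-1,-3.3,0.3,10.7,0,0,3],[-1,-3.5,0.27,10.7,0,0,3],[-1,-3.5,0.27,10.7,0,0,3],[-1,-3.5,0.27,10.7,0,0,3]]]'; python3 -c "
from h import *
l=-66
print(goto(pusher(l,.018,.046),l),goto(pusher(l,.05,.046),l))"
```

```text
time_s: 6.58
eef_pos: [0.5974, -0.1726, 0.0488]
eef_rot: [0.0, 0.978, 0.208, 0.001]
wrist_force: [2.6, -1.2, 2.2]
opening: 0.002
grasp_force: 1.4
[-0.18, -0.13, 0.28, 0.05, -0.05, 0.03] [3.02, -0.13, 0.28, 0.05, -0.05, 0.03]
```

```bash
python3 -m handwheel '[[[-1,2.5,0.4,0,0,0,0],[-1,3,0.4,-2,0,0,0],[-1,3,0.4,-6,0,0,0],[-1,3,0.4,-11,0,0,0],[-1,3,0.4,-11,0,0,0]]]'
python3 - <<'E'
from h import *
c=camera("top");m=measure(c)
for k,z in(("red",.016),("white",.076)):
    for p,a,_ in m[k]:
        q=pt(c,*p,z);print(k,p,a,q.round(4),np.hypot(*(q[:2]-C)).round(4),ang(q))
sidelook()
f=c["frame"][175:210,350:390];cv2.imwrite("pics/e.png",cv2.resize(f,None,fx=14,fy=14,interpolation=cv2.INTER_CUBIC))
E
```

```text
time_s: 7.2
eef_pos: [0.6284, -0.1653, 0.1649]
eef_rot: [0.003, 0.978, 0.208, 0.004]
wrist_force: [-0.6, -0.1, 1.3]
opening: 0.001
grasp_force: 0.0
red [379.8, 189.2] 4 [ 0.5942 -0.2189  0.016 ] 0.1273 -66.9
white [366.3, 192.7] 70 [ 0.5788 -0.1738  0.076 ] 0.0799 -64.4
red [339.9 174.4] 11 [ 0.5953 -0.2199  0.016 ] r 0.1287 ang -66.6
white [323.  147.5] 232 [ 0.698  -0.2559  0.053 ] r 0.2177 ang -45.1
white [335.3 174.2] 100 [ 0.5811 -0.1783  0.053 ] r 0.0849 ang -64.3
white [328.5 192.9] 248 [ 0.5432 -0.1003  0.053 ] r 0.0018 ang 125.4
white [292.3 213.2] 12 [0.568  0.0296 0.053 ] r 0.1335 ang 79.7
white [341.4 219.6] 83 [ 0.4465 -0.0414  0.053 ] r 0.1149 ang 148.3
white76 [321.2 146.1] 125 [ 0.6879 -0.2353  0.076 ] r 0.1962 ang -42.9
white76 [334.9 174.2] 74 [ 0.5657 -0.1571  0.076 ] r 0.0593 ang -68.8
white76 [341.4 219. ] 41 [ 0.4351 -0.0263  0.076 ] r 0.1327 ang 145.3
```

View pics/e.png

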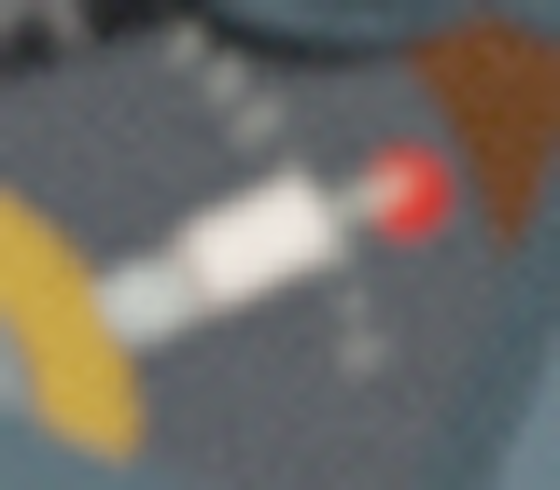

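The lever is at -64.4° against the stud's -65.3°. I'll make one more nudge of about 1°, repeating the last pose plus 1.5 mm.

```bash
python3 -m handwheel '[[[-1,0,0,5,0,0,0.5],[-1,0,0,9,0,0,1],[-1,0,0,11,0,0,1],[-1,-1,0,11,0,0,1],[-1,-2.2,-0.2,11,0,0,1],[-1,-2.8,-0.4,11,0,0,1],[-1,-3,-0.4,11,0,0,1],[-1,-3.15,-0.4,11,0,0,1],[-1,-3.15,-0.4,11,0,0,1],[-1,-3.15,-0.4,11,0,0,1]]]'; python3 -m handwheel '[[[-1,2.5,0.4,0,0,0,0],[-1,3,0.4,-2,0,0,0],[-1,3,0.4,-6,0,0,0],[-1,3,0.4,-11,0,0,0],[-1,3,0.4,-11,0,0,0]]]'
python3 - <<'E'
from h import *
c=camera("top");m=measure(c)
for p,a,_ in m["white"]:
        q=pt(c,*p,.076);print(p,a,q.round(4),np.hypot(*(q[:2]-C)).round(4),ang(q))
sidelook((325,345,160,185))
f=c["frame"][175:210,350:390];cv2.imwrite("pics/f.png",cv2.resize(f,None,fx=14,fy=14,interpolation=cv2.INTER_CUBIC))
B=[.4665,-.0695]
print(goto([*B,.165],-67),goto([*B,.05],-67))
E
```

```text
time_s: 8.55
eef_pos: [0.5962, -0.1734, 0.0488]
eef_rot: [0.0, 0.98, 0.2, 0.001]
wrist_force: [2.5, 1.1, 1.7]
opening: -0.001
grasp_force: 1.4
time_s: 9.18
eef_pos: [0.6271, -0.1666, 0.1648]
eef_rot: [0.003, 0.98, 0.2, 0.004]
wrist_force: [-0.3, -0.8, 1.3]
opening: -0.0
grasp_force: 0.0
[366.5, 193.2] 71 [ 0.5774 -0.1743  0.076 ] 0.0798 -65.4
white [335.6 174.5] 103 [ 0.5795 -0.1778  0.053 ] r 0.0838 ang -65.1
white76 [335.4 174.1] 71 [ 0.5648 -0.1584  0.076 ] r 0.0603 ang -70.0
[-10.78, -14.99, -0.58, 0.06, -0.02, 0.02] [-10.79, -15.0, 10.92, 0.06, -0.02, 0.02]
```

View pics/f.png

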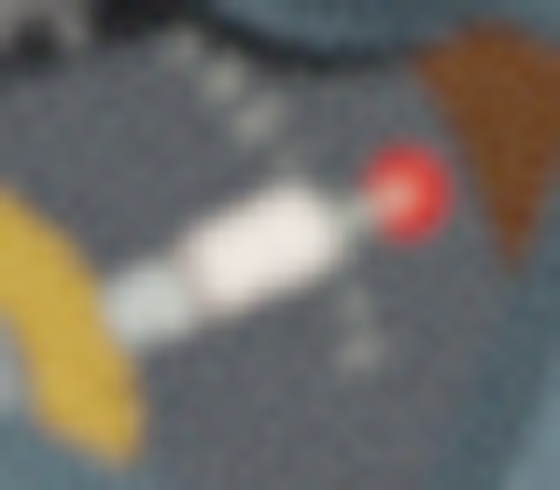

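The pointer now lies across the middle of the red stud (lever -65.3° in both views). Next is the button, passing well above the type.

```bash
python3 -m handwheel '[[[-1,-2.7,-3.75,-0.5,0,0,0],[-1,-5.4,-7.5,-0.5,0,0,0],[-1,-8.1,-11.2,-0.5,0,0,0],[-1,-10.8,-15,-0.5,0,0,0],[-1,-10.8,-15,-0.5,0,0,0],[-1,-10.8,-15,3,0,0,0],[-1,-10.8,-15,7,0,0,0],[-1,-10.8,-15,10,0,0,0],[-1,-10.8,-15,10,0,0,0]]]'
python3 - <<'E'
from h import *
B=[.4665,-.0695]
print([goto([*B,z],-67) for z in(.042,.036,.032)])
c=camera("side");cv2.imwrite("pics/g.png",cv2.resize(c["frame"][140:260,290:400],None,fx=5,fy=5,interpolation=cv2.INTER_CUBIC))
E
```

```text
time_s: 10.4
eef_pos: [0.4642, -0.0686, 0.0555]
eef_rot: [-0.002, 0.98, 0.199, -0.003]
wrist_force: [-0.9, 0.0, 0.2]
opening: 0.002
grasp_force: 0.0
[[0.19, 0.18, 1.35, -0.28, 0.29, -0.0], [0.19, 0.18, 1.95, -0.28, 0.29, -0.0], [0.19, 0.18, 2.35, -0.28, 0.29, -0.0]]
```

View pics/g.png

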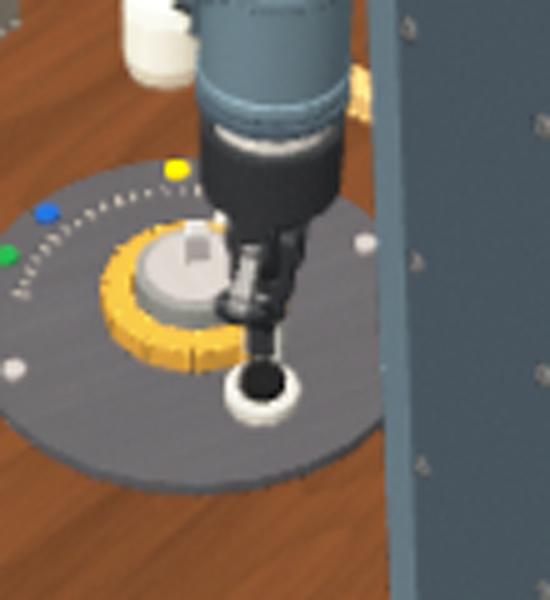

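The fingers stand over the button (crop (262,375)) and the type is undisturbed. I'll descend in small steps, watching the force.

```bash
python3 -m handwheel '[[[-1,0.2,0.2,0.5,0,0,0],[-1,0.2,0.2,1,0,0,0],[-1,0.2,0.2,1.5,0,0,0],[-1,0.2,0.2,1.8,0,0,0],[-1,0.2,0.2,1.8,0,0,0]]]'; python3 -m handwheel '[[[-1,0,0,0.2,0,0,0],[-1,0,0,0.3,0,0,0],[-1,0,0,0.3,0,0,0]]]'; python3 -m handwheel '[[[-1,0,0,0.2,0,0,0],[-1,0,0,0.3,0,0,0],[-1,0,0,0.3,0,0,0]]]'
```

```text
time_s: 11.08
eef_pos: [0.4689, -0.0702, 0.0401]
eef_rot: [-0.0, 0.98, 0.2, -0.0]
wrist_force: [0.6, -1.4, -0.8]
opening: 0.004
grasp_force: 0.0
time_s: 11.45
eef_pos: [0.4691, -0.0703, 0.0372]
eef_rot: [-0.0, 0.98, 0.199, -0.0]
wrist_force: [-1.0, -1.1, 0.1]
opening: 0.001
grasp_force: 0.0
time_s: 11.82
eef_pos: [0.4691, -0.0703, 0.0342]
eef_rot: [-0.0, 0.98, 0.199, -0.0]
wrist_force: [0.0, -0.9, -0.4]
opening: -0.003
grasp_force: 0.0
```

```bash
python3 -m handwheel '[[[-1,-0.2,0,0,0,0,0],[-1,-0.2,0,0.2,0,0,0],[-1,-0.2,0,0.3,0,0,0],[-1,-0.2,0,0.3,0,0,0]]]'; python3 -m handwheel '[[[-1,0,0,0.2,0,0,0],[-1,0,0,0.3,0,0,0],[-1,0,0,0.3,0,0,0]]]'
```

```text
time_s: 12.32
eef_pos: [0.4672, -0.0712, 0.0313]
eef_rot: [0.0, 0.98, 0.2, -0.0]
wrist_force: [-1.4, -0.4, 2.7]
opening: -0.005
grasp_force: 1.4
time_s: 12.7
eef_pos: [0.4673, -0.0712, 0.0283]
eef_rot: [0.0, 0.98, 0.2, -0.0]
wrist_force: [-2.4, -1.0, 4.6]
opening: -0.005
grasp_force: 2.3
```

```bash
python3 -m handwheel '[[[-1,0,0,0.1,0,0,0],[-1,0,0,0.2,0,0,0],[-1,0,0,0.2,0,0,0]]]'; python3 -m handwheel '[[[-1,0,0,0.1,0,0,0],[-1,0,0,0.2,0,0,0],[-1,0,0,0.2,0,0,0]]]'
```

```text
time_s: 13.08
eef_pos: [0.4674, -0.0712, 0.0277]
eef_rot: [0.0, 0.98, 0.2, -0.0]
wrist_force: [-8.3, 1.4, 22.4]
opening: 0.002
grasp_force: 11.0
time_s: 13.45
eef_pos: [0.4676, -0.0713, 0.0273]
eef_rot: [0.0, 0.98, 0.2, -0.0]
wrist_force: [-16.4, 3.7, 42.1]
opening: -0.002
grasp_force: 21.0
```

The button bottomed at z ≈ 0.0277: the spring slope fits 5 N at full travel, then the force turned steeply stiff. I'll release and go clear.

```bash
python3 -m handwheel '[[[-1,0,0,-0.4,0,0,0],[-1,0,0,-1,0,0,0],[-1,0,0,-2,0,0,0],[-1,0,0,-5,0,0,0],[-1,0,0,-10,0,0,0],[-1,0,0,-15,0,0,0],[-1,-3,3,-17,0,0,0],[-1,-8,8,-17,0,0,0],[-1,-12,12,-17,0,0,0],[-1,-12,12,-17,0,0,0]]]'
python3 - <<'E'
from h import *
c=camera("top")
for p,a,_ in measure(c)["white"]:
        q=pt(c,*p,.076);print(p,a,q.round(4),np.hypot(*(q[:2]-C)).round(4),ang(q))
sidelook((325,345,160,185))
a=cv2.resize(c["frame"][140:270,280:400],(370,400),interpolation=cv2.INTER_CUBIC);b=cv2.resize(camera("side")["frame"][140:260,280:400],(400,400),interpolation=cv2.INTER_CUBIC)
cv2.imwrite("pics/i.png",np.hstack([a,b]))
E
```

```text
time_s: 14.7
eef_pos: [0.4025, -0.2319, 0.1947]
eef_rot: [0.001, 0.981, 0.196, 0.0]
wrist_force: [0.4, 0.3, -0.4]
opening: -0.003
grasp_force: 0.0
[366.7, 193.0] 67 [ 0.5779 -0.1749  0.076 ] 0.0805 -65.2
[324.1, 229.1] 14 [ 0.4778 -0.0583  0.076 ] 0.0794 146.8
[333.4, 232.9] 8 [ 0.4676 -0.0839  0.076 ] 0.0786 166.8
white [335.6 174.6] 105 [ 0.5792 -0.1774  0.053 ] r 0.0833 ang -65.2
white76 [335.4 174.5] 87 [ 0.5636 -0.157   0.076 ] r 0.0586 ang -70.6
```

View pics/i.png

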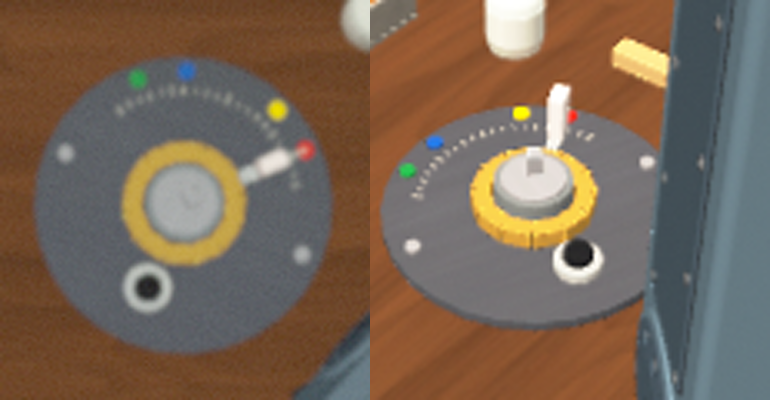

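The pointer is over the red stud (crop (305,150)), the button is up again, the type is standing and the arm is clear.

```bash
python3 -c "
from bench import ctrl;print(ctrl.hand_in())"
```

```text
the job is handed in; nothing more can be done
None
```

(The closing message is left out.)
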